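# Put the oiled-air branch of the interlocked bench air set into service

### The job

The air sanders need oiled air, so put the lubricator branch of the bench air set into service: shut the isolator with its lever turned fully across the pipe, which frees the interlocked selector, then swing the selector from its middle off position all the way over until its lever points along the branch with the lubricator (the unit with the small round dome on top), and finally turn the isolator fully open again, its lever in line with the inlet pipe. Leave the oil bottle, sanding block and tape roll round the set where they are, and let go of the levers.

Things in the scene. Friction and masses are not known exactly. Their poses are not given: they have to be found in the camera images.
- air_set: bench air set fixed to the table: grey base plate 284 x 265 mm, steel pipework 112 mm up, pressure gauge at the inlet end. Origin on the table midway between its two vertical valve spindles. y axis: along the main pipe towards the inlet (isolator spindle at y = +47.5 mm, selector spindle at y = -47.5 mm); its -x side faces the robot; the selector's two branches run from its spindle along +x and -x
- isolator (a joint): isolator lever, rad: 0 = fully open (stop), along +y of air_set, in line with the inlet pipe; grows counter-clockwise seen from above to 1.571 = fully shut (stop), along -x, across the pipe, towards the robot. Stays where left (friction, about 2 N at the knob). Overlapping scalloped plates 150 mm up let it turn fully only while the selector is within 0.05 rad of the middle or an end stop
- selector (a joint): selector lever, rad: 0 = middle, both branches off, along -y of air_set; +1.571 (stop, counter-clockwise) = along +x of air_set, over that branch; -1.571 (stop) = along -x, over that branch. Stays where left (friction, about 2 N at the knob). Locked, with 0.06 rad of play, unless the isolator is within 0.05 rad of fully shut
- isolator_axis (a point): point on the isolator spindle's axis at the height of the knobs' middle (186 mm); axes parallel to those of air_set
- selector_axis (a point): point on the selector spindle's axis at the height of the knobs' middle (186 mm); axes parallel to those of air_set
- isolator_knob (a point): middle of the isolator's black upright round hand knob, 24 mm diameter, 42 mm tall (165 to 207 mm up), standing on a flat steel lever 20 mm wide (159 to 165 mm up) at 105 mm from the spindle. Square lever end; the set's lever nearer the pressure gauge
- selector_knob (a point): middle of the selector's black upright round hand knob, same sizes and also 105 mm from its spindle; the lever ends in an arrow point and passes over the treatment units
- lubricator_top (a point): top of the lubricator's small round pale sight dome (25 mm diameter, 147 mm up), on a 50 mm square head over a short wide pale bowl (58 mm diameter). It is fitted in one of the two branches, its centre 105 mm from the selector spindle along +x or -x of air_set: the selector knob stands right over it when this branch is selected
- dry_filter_top (a point): middle of the flat top (126 mm up, four small screws at its corners, no dome) of the dry filter with a long ribbed metal bowl, in the other branch, likewise 105 mm from the selector spindle
- oil_bottle: small white oil bottle with a spout, 44 mm diameter, 122 mm tall, standing loose to the right of the set, behind the tape roll; origin under its centre
- sanding_block: wooden sanding block 66 x 112 x 32 mm, loose to the left of the set; origin under its centre
- masking_tape: roll of masking tape 105 mm diameter, 24 mm high, lying loose to the right of the set; origin under its centre
Things that resemble listed ones, but are neither listed nor needed, are in the scene too. What is shaped like the oil_bottle but green is not meant.

How it is judged:
On the way, in this order (a step that is already met when the one before it is completed fails the run):
1. the isolator is shut, its lever turned across the pipe (value of joint isolator above 1.45 rad), for 0.1 s.
2. with the isolator still shut, the selector points along the lubricator's branch (value of joint isolator above 1.45 rad and horizontal distance between selector_knob and lubricator_top below 0.012 m), for 0.1 s.
3. the isolator is fully open again (value of joint isolator below 0.12 rad), for 0.1 s.
At the end, for the whole second after the job is handed in: the selector knob stands over the lubricator's centre within 12 mm (about 6 degrees), the isolator lever is within 0.12 rad (7 degrees) of fully open, and the oil bottle still stands (value of joint isolator below 0.12 rad and horizontal distance between selector_knob and lubricator_top below 0.012 m and angle between oil_bottle's own z axis and vertical below 0.2 rad); the robot touches nothing.
It fails at once if the oil bottle, sanding block or tape roll is moved more than 30 mm (distance of any of oil_bottle, sanding_block, masking_tape from where it was at the start of the episode above 0.03 m).
It also fails if it takes over 70 s, if anything falls off the work surface, if the arm or the gripper's body presses on something with over 40 N, if the wrist force passes 120 N, or if a joint passes its speed limit or range.

### The arm

A 6-joint arm with a two-finger parallel gripper is mounted at the origin on a cart in front of the work surface, level with it; the furniture and walls round the work are solid. World frame = base frame: x ahead of the robot, y to its left, z up, the work surface at z = 0. Lengths are in m, angles in rad, forces in N, time in s.
With the tool pointing down it reaches from about 0.375 to 0.975 m from the base axis. Payload 3.8 kg.
Tool frame: the origin (TCP) lies at the very end of the fingers, on their centre line; the grasp point (between the pads) lies 19 mm behind it; y points along the fingers, z is the direction in which the jaws open and shut, and the axes are right-handed (so a half turn about y gives the same grasp; the last joint's range is limited). The gripper opens to 85 mm and grips with 20 to 120 N. Pads are 22 mm wide; open, the fingers measure 114 mm over their backs; the gripper's body (76 mm by 85 mm) begins 54 mm behind the grasp point. The pads swing forward as they close: fully open they stand 13 mm farther back than shut.
Start: joints at [1.109, 0.264, 1.604, -0, 1.274, -0.037], TCP at [0.278, 0.615, 0.231] pointing down, gripper open.
Joint ranges: [-2.63, 2.63], [-0.94, 2.18], [0.31, 2.57], [-1.31, 4.45], [0, 2.66], [-2.55, 2.55]. Speed limits (rad/s): [2.57, 2.57, 3.14, 3.14, 3.14, 3.14].

### API

Orientations are given as a unit quaternion [x, y, z, w].
In Python, from plant import manip gives the robot as it stands.
- The arm moves only by the tool drive_tool, never from a script. Its argument "targets" is a list of rows, each a list of 3 entries, a list of its own where there are three numbers: the shift along the tool's x, y, z in m, then the turn, a rotation vector about the tool's x, y, z in rad, then the closure, from 0 (fully open) to 1 (shut). A call has 1 to 20 rows; each row is the pose to reach, as a shift and turn from the pose measured when the call began, along the tool's axes at that moment; what a row does not reach only later rows make up. A row lasts 1/10 s, in which the tool goes at most 50 mm and 8.59 degrees, less where a joint would pass 70% of its speed; a pose out of reach is approached as far as the arm can. A call with a gripper value outside its range is refused whole. The fingers move at their own pace and stop on an object; the grip force is fixed at half the most. Time passes only in rows, so rows that repeat a pose let the fingers close. It gives the time, the measured TCP pose, the force and the opening at its end, in the units of the state.
- manip.get_obs(): the state, without advancing time (a new reading comes with each control period).
- manip.camera(name): name is "side" or "top" or "wrist"; returns the picture (420x560x3 uint8, blue, green, red); there is no depth.
- manip.calibration(name): a dict with "fx", "fy", "cx", "cy" (pixels), "k1" (the pictures are not rectified: a ray, as slopes to the right and down, at radius r is drawn at 1 + k1 r^2 times it, then the intrinsics apply), "position" and "rotation" of the camera in the world. Camera axes: x right, y up, looking along -z (the intrinsics and any distortion apply to the point x, -y, -z); pixel columns grow to the right and rows downward; lengths in m; the calibration is good to about 2 mm. A picture is of the moment at which its call begins: read the wrist's pose just before it. calibration takes no time and is no camera call; for the wrist camera it gives the pose at the moment of the call.
- manip.hand_in(): hands the job in, once; it reports no verdict.
Trained networks look in the newest picture that a camera, given by its name, has taken for a name from the list of things; names that differ only in an ending like _2 or _b are one class to them, and where a whole thing is asked for, a point or a joint stands for the part that bears it (a point fixed in the world has none). Each returns a list of dicts, best first, with "confidence" (0 to 1); they miss things now and then, are a little off and sometimes report something else, mostly with a low value. They report only what shows in the picture. A call takes as long as a camera call. They do not tell look-alikes from the thing itself.
- manip.find_in(thing, camera): "bbox" ([left, top, width, height] in pixels, round what is visible of it).
The state is a dict: "time": time; "q": joint angles; "qvel": joint speeds; "tau": joint torques, N m; "position": TCP position; "eef_rot": TCP orientation; "wrist_force": force on the tool from outside, world axes, zero at the start; "ft_torque": the same for the moment, N m; "grip_width": finger opening in m.
Only numpy, scipy, OpenCV 4.12 (cv2) and the standard library are available. Lean on these libraries where they do the work, as an engineer would, in place of code of your own. Each camera call takes 0.05 s, during which the arm holds its last target. There are 200 camera calls.

## Working session

There is one attempt and no reset: what is moved stays moved. The work goes in short steps, Python scripts to look and compute and a tool call to move; the robot and the scene stay as the last step left them, time stands still between calls to the robot, and variables do not carry over. Pictures are saved under pics/ and viewed, about 8 in all and at most 12, crops included, and the job is handed in when it is done.

Besides the shell and the picture viewer there is one more tool, called after "Call:" as name(argument=value, ...), one argument or row to a line, values as JSON. drive_tool: Moves the arm, as the interface text tells. Its arguments: {"type":"object","properties":{"targets":{"type":"array"}},"required":["targets"]}

```bash
mkdir -p pics; cat > h.py <<'E'
from plant import manip
import cv2, numpy as np
from scipy.spatial.transform import Rotation as R
def ray(c,u,v):
    d=np.array([(u-c['cx'])/c['fx'],(v-c['cy'])/c['fy']]); s=d.copy()
    for _ in range(20): s=d/(1+c['k1']*(s@s))
    Rm=np.array(c['rotation']); 
    if Rm.shape!=(3,3): Rm=R.from_quat(Rm).as_matrix()
    return np.array(c['position']), Rm@np.array([s[0],-s[1],-1])
def atz(c,u,v,z):
    p,d=ray(c,u,v); return p+d*(z-p[2])/d[2]
def proj(c,P):
    Rm=np.array(c['rotation'])
    if Rm.shape!=(3,3): Rm=R.from_quat(Rm).as_matrix()
    q=Rm.T@(np.array(P)-np.array(c['position'])); s=np.array([q[0],-q[1]])/-q[2]; s=s*(1+c['k1']*(s@s))
    return s*[c['fx'],c['fy']]+[c['cx'],c['cy']]
E
python3 - <<'E'
from h import *
a=manip.camera('top');b=manip.camera('side')
cv2.imwrite('pics/top.png',a);cv2.imwrite('pics/side.png',b)
for n in ['top','side']: print(manip.calibration(n))
o=manip.get_obs();print(o['time'],o['position'],o['eef_rot'],o['grip_width'])
for n in ['isolator_knob','selector_knob','lubricator_top','dry_filter_top','oil_bottle','masking_tape','sanding_block']:
  for c in ['top','side']: print(n,c,[(np.round(d['bbox']).tolist(),round(d['confidence'],2)) for d in manip.find_in(n,c)][:3])
E
```

```text
{'fx': 393.3046329439558, 'fy': 393.3046329439558, 'cx': 279.75000705211517, 'cy': 215.92212443806312, 'k1': -0.06258167176181528, 'position': array([0.24699728, 0.04310155, 1.02899341]), 'rotation': array([-0.09086644,  0.1288814 ,  0.8184714 , -0.55248298])}
{'fx': 456.8086157274229, 'fy': 456.8086157274229, 'cx': 288.42517022089726, 'cy': 213.09084558188124, 'k1': -0.07062100752872275, 'position': array([ 0.35495389, -0.63846511,  0.86460183]), 'rotation': array([ 0.35044436, -0.05129621, -0.12183728,  0.92720717])}
0.1 [0.27788254 0.6143857  0.23005383] [ 0.69193128 -0.14924882  0.14886907 -0.69050264] 0.08545778547316002
isolator_knob top [([214.0, 182.0, 57.0, 56.0], 0.78)]
isolator_knob side [([270.0, 157.0, 62.0, 62.0], 0.75)]
selector_knob top [([258.0, 142.0, 67.0, 59.0], 0.74)]
selector_knob side [([308.0, 213.0, 67.0, 65.0], 0.85)]
lubricator_top top [([215.0, 181.0, 58.0, 58.0], 0.71), ([294.0, 202.0, 26.0, 32.0], 0.6)]
lubricator_top side [([273.0, 250.0, 30.0, 38.0], 0.91)]
dry_filter_top top [([245.0, 139.0, 29.0, 34.0], 0.79)]
dry_filter_top side [([356.0, 208.0, 32.0, 45.0], 0.87), ([243.0, 177.0, 46.0, 39.0], 0.37), ([230.0, 154.0, 169.0, 162.0], 0.25)]
oil_bottle top [([326.0, 261.0, 23.0, 23.0], 0.69), ([376.0, 208.0, 20.0, 25.0], 0.67), ([296.0, 144.0, 9.0, 16.0], 0.61)]
oil_bottle side [([269.0, 361.0, 27.0, 38.0], 0.78), ([211.0, 282.0, 27.0, 44.0], 0.76), ([367.0, 264.0, 25.0, 42.0], 0.67)]
masking_tape top [([320.0, 175.0, 40.0, 35.0], 0.78), ([258.0, 144.0, 66.0, 56.0], 0.48), ([297.0, 145.0, 11.0, 14.0], 0.3)]
masking_tape side [([307.0, 308.0, 53.0, 57.0], 0.56)]
sanding_block top [([178.0, 239.0, 50.0, 49.0], 0.72)]
sanding_block side [([243.0, 180.0, 34.0, 35.0], 0.67)]
```

```bash
ls pics
```

```text
side.png
top.png
```

View pics/top.png

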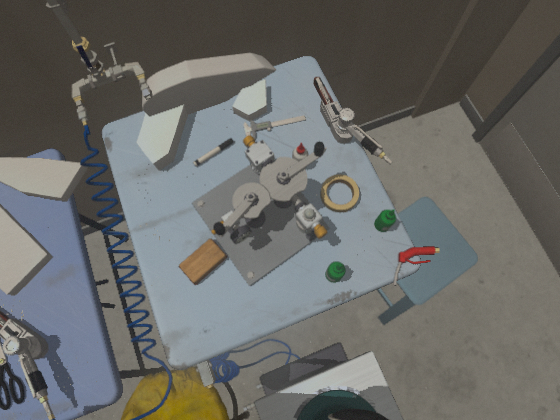

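View pics/side.png

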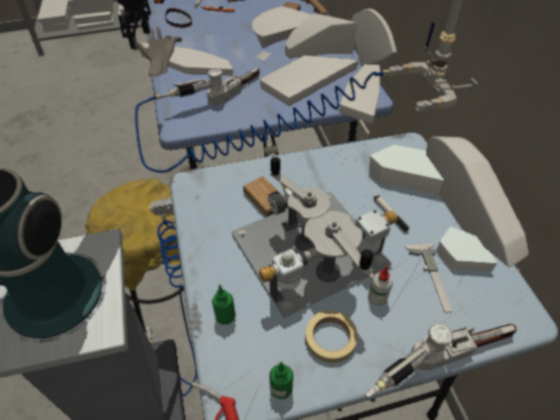

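The top view shows the isolator knob at about (220,228) with its spindle at (252,198), and the selector knob at (319,148) with its spindle at (284,178). The unit at top (308,214) / side (288,260) seems to have a dome, and the one at top (259,155) / side (372,222) looks flat. The white bottle is at side (382,283); the green ones aren't meant. I'll confirm both units in one enlarged crop and measure.

```bash
python3 - <<'E'
from h import *
a=cv2.imread('pics/top.png');b=cv2.imread('pics/side.png')
A=cv2.resize(a[130:260,190:340],None,fx=2.66,fy=2.66,interpolation=3)
B=cv2.resize(b[150:310,230:400],None,fx=2.35,fy=2.35,interpolation=3)
H=max(A.shape[0],B.shape[0])
pad=lambda i:cv2.copyMakeBorder(i,0,H-i.shape[0],0,0,0)
cv2.imwrite('pics/crop.png',np.hstack([pad(A),pad(B)]));print(A.shape,B.shape)
t=manip.calibration('top');s=manip.calibration('side')
print('iso kn',atz(t,220,228,.2),'sel kn',atz(t,319,148,.2),'iso sp',atz(t,252,198,.16),'sel sp',atz(t,284,178,.16))
print('unit near',atz(t,308,212,.135),'unit far',atz(t,259,153,.126))
print('white bottle',atz(s,382,295,.0),'tape',atz(t,341,192,.02),'block',atz(t,203,261,.03))
print('side knobs',atz(s,276,160,.2),atz(s,366,254,.2))
E
```

```text
(346, 399, 3) (376, 400, 3)
iso kn [0.52435312 0.07902688 0.2       ] sel kn [ 0.62254751 -0.20188066  0.2       ] iso sp [ 0.57917174 -0.01385087  0.16      ] sel sp [ 0.59836579 -0.10323331  0.16      ]
unit near [ 0.50468106 -0.12745374  0.135     ] unit far [ 0.70054497 -0.07592443  0.126     ]
white bottle [ 0.69920253 -0.18665803  0.        ] tape [ 0.5572211  -0.25671235  0.02      ] block [0.51366002 0.15675426 0.03      ]
side knobs [0.5292747  0.08197656 0.2       ] [ 0.62491373 -0.20383504  0.2       ]
```

View pics/crop.png

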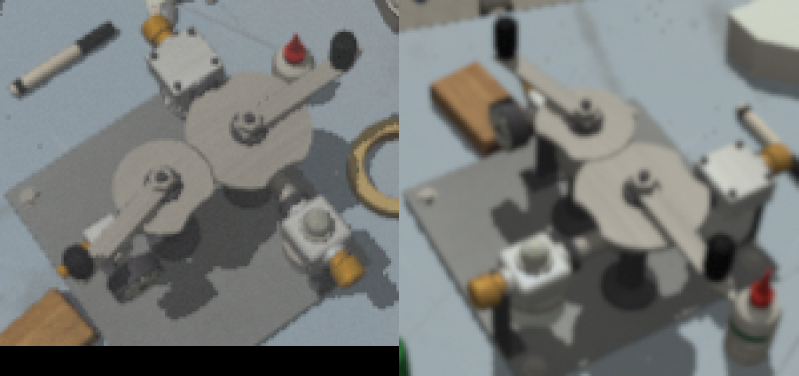

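The crop settles it. The unit on the robot's side (top (308,214)) carries the round dome, so it is the lubricator on the -x branch, and the selector target is -1.571. The far unit (top (259,155)) has a flat top with four screws, so it is the dry filter. Next I'll triangulate the spindles and knobs.

```bash
python3 - <<'E'
from h import *
t=manip.calibration('top');s=manip.calibration('side')
def tri(a,b):
    A=[];r=[]
    for c,p in((t,a),(s,b)):
        o,d=ray(c,*p);d/=np.linalg.norm(d);M=np.eye(3)-np.outer(d,d);A.append(M);r.append(M@o)
    return np.linalg.lstsq(np.vstack(A),np.hstack(r),rcond=None)[0]
T=lambda x,y:(190+x/2.66,130+y/2.66); S=lambda x,y:(230+(x-400)/2.35,150+y/2.35)
for n,a,b in [('sel nut',T(250,120),S(644,178)),('iso nut',T(162,180),S(587,108)),('selknob top',T(344,38),S(720,240)),('isoknob top',T(75,255),S(506,20)),('dome',T(318,218),S(534,247)),('filter',T(187,60),S(738,168))]:
    print(n,tri(a,b).round(4))
o=manip.get_obs();Rm=R.from_quat(o['eef_rot']).as_matrix();print(Rm.round(3),o['q'])
E
```

```text
sel nut [ 0.6003 -0.104   0.1718]
iso nut [ 0.578  -0.0112  0.1685]
selknob top [ 0.6258 -0.2042  0.2073]
isoknob top [0.5277 0.0808 0.2061]
dome [ 0.4992 -0.1294  0.1436]
filter [ 0.7019 -0.0795  0.1257]
[[ 0.911 -0.     0.412]
 [-0.412 -0.     0.911]
 [ 0.    -1.    -0.   ]] [ 1.10910022e+00  2.63871538e-01  1.60401076e+00 -3.14417619e-06
  1.27373327e+00 -3.69228213e-02]
```

Call:
drive_tool(
  targets=[
    [[0,-0.05,0],[0,0,0],0.2],
    [[0.05,-0.05,-0.043],[0,0.07,0],0.4],
    [[0.45,-0.05,-0.383],[0,0.653,0],0.5],
    [[0.45,-0.05,-0.383],[0,0.653,0],0.5],
    [[0.45,-0.05,-0.383],[0,0.653,0],0.5],
    [[0.45,-0.05,-0.383],[0,0.653,0],0.5],
    [[0.45,-0.05,-0.383],[0,0.653,0],0.5],
    [[0.45,-0.05,-0.383],[0,0.653,0],0.5],
    [[0.45,-0.05,-0.383],[0,0.653,0],0.5],
    [[0.45,-0.05,-0.383],[0,0.653,0],0.5],
    [[0.45,-0.05,-0.383],[0,0.653,0],0.5],
    [[0.45,-0.05,-0.383],[0,0.653,0],0.5],
    [[0.45,-0.05,-0.383],[0,0.653,0],0.5],
    [[0.45,-0.05,-0.383],[0,0.653,0],0.5],
    [[0.45,-0.05,-0.383],[0,0.653,0],0.5],
    [[0.45,-0.05,-0.383],[0,0.653,0],0.5],
    [[0.45,-0.05,-0.383],[0,0.653,0],0.5],
    [[0.45,-0.05,-0.383],[0,0.653,0],0.5],
    [[0.45,-0.05,-0.383],[0,0.653,0],0.5],
    [[0.45,-0.05,-0.383],[0,0.653,0],0.5],
  ],
)

```text
time: 2.8
position: [0.5302, 0.0812, 0.2814]
eef_rot: [-0.607, 0.363, -0.363, 0.607]
wrist_force: [0.4, -0.4, -1.0]
grip_width: 0.043
```

```bash
cat >> h.py <<'E'
ISO=np.array([.578,-.012]); SEL=np.array([.600,-.104]); YAW=np.radians(13.9)
def rel(pts):
    """pts: rows of world x,y,z,jaw yaw(deg) -> shift & turn in the tool frame"""
    o=manip.get_obs();p=np.array(o['position']);Q=R.from_quat(o['eef_rot'])
    print('now',p.round(4),'yaw',np.degrees(np.arctan2(*Q.as_matrix()[[1,0],2])).round(1),'w',round(o['grip_width'],3),'F',np.round(o['wrist_force'],1),'t',o['time'])
    for x,y,z,a in pts:
        a=np.radians(a);c,s=np.cos(a),np.sin(a)
        M=np.array([[s,0,c],[-c,0,s],[0,-1,0]])
        print((Q.inv().apply(np.array([x,y,z])-p)).round(3).tolist(),(Q.inv()*R.from_matrix(M)).as_rotvec().round(3).tolist())
def arc(C,degs,z,r=.105):
    """lever world angles (deg) -> rows; jaw tangential"""
    return [(C[0]+r*np.cos(np.radians(d)),C[1]+r*np.sin(np.radians(d)),z,d+(90 if d<0 else -90)) for d in degs]
E
python3 - <<'E'
from h import *
cv2.imwrite('pics/w1.png',manip.camera('wrist'));w=manip.calibration('wrist')
print(proj(w,[.5277,.0808,.207]))
rel([(.5277,.0808,.172,28.3)])
E
```

```text
[278.27930715 218.06182599]
now [0.5302 0.0811 0.2814] yaw 28.3 w 0.043 F [-1.  -0.1 -0.7] t 2.85
[-0.001, 0.109, -0.002] [-0.0, -0.0, -0.0]
```

View pics/w1.png

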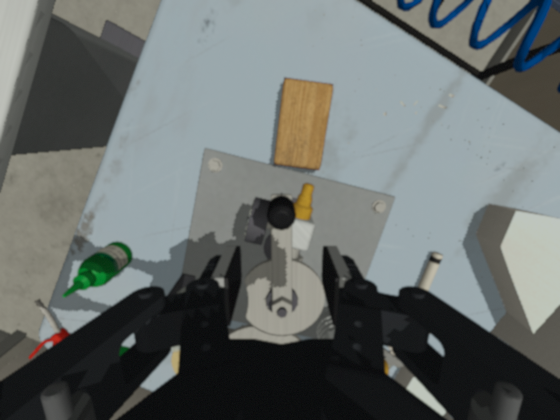

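The wrist view shows the knob at (281,210), lever going down to the nut at (281,308), aligned with the jaws. The knob is predicted at (278,218), so I'll check the offset.

```bash
python3 - <<'E'
from h import *
w=manip.calibration('wrist');print('knob',atz(w,281,208,.207),'nut',atz(w,281,308,.170),w['position'])
rel([(.527,.083,.172,28.3)])
E
```

```text
knob [0.52571338 0.0889746  0.207     ] nut [ 0.57956703 -0.01113705  0.17      ] [0.49825665 0.14035423 0.42345278]
now [0.5302 0.0811 0.2814] yaw 28.3 w 0.043 F [-1.  -0.1 -0.7] t 2.85
[-0.003, 0.109, -0.002] [-0.0, -0.0, -0.0]
```

Call:
drive_tool(
  targets=[
    [[-0.003,0.03,-0.001],[0,0,0],0.5],
    [[-0.003,0.06,-0.001],[0,0,0],0.5],
    [[-0.003,0.085,-0.001],[0,0,0],0.5],
    [[-0.003,0.107,-0.001],[0,0,0],0.5],
    [[-0.003,0.107,-0.001],[0,0,0],0.55],
    [[-0.003,0.107,-0.001],[0,0,0],0.6],
    [[-0.003,0.107,-0.001],[0,0,0],0.65],
    [[-0.003,0.107,-0.001],[0,0,0],0.65],
    [[-0.003,0.107,-0.001],[0,0,0],0.65],
  ],
)

```text
time: 3.75
position: [0.5288, 0.0833, 0.1758]
eef_rot: [-0.606, 0.362, -0.363, 0.608]
wrist_force: [-0.1, -0.2, -0.5]
grip_width: 0.0301
```

```bash
python3 - <<'E'
from h import *
rel(arc(ISO,[122,130,138,146,154,162,170,178,186,194,197],.172))
E
```

```text
now [0.5288 0.0833 0.1758] yaw 28.3 w 0.03 F [-0.1 -0.2 -0.5] t 3.75
[0.002, 0.004, -0.009] [-0.002, -0.065, 0.001]
[0.004, 0.004, -0.023] [-0.002, -0.204, 0.001]
[0.008, 0.004, -0.037] [-0.002, -0.344, 0.001]
[0.014, 0.004, -0.051] [-0.002, -0.484, 0.001]
[0.022, 0.004, -0.063] [-0.002, -0.623, 0.002]
[0.031, 0.004, -0.074] [-0.002, -0.763, 0.002]
[0.042, 0.004, -0.084] [-0.002, -0.902, 0.002]
[0.054, 0.004, -0.093] [-0.002, -1.042, 0.002]
[0.067, 0.004, -0.099] [-0.002, -1.182, 0.002]
[0.081, 0.004, -0.104] [-0.001, -1.321, 0.002]
[0.087, 0.004, -0.105] [-0.001, -1.374, 0.002]
```

Call:
drive_tool(
  targets=[
    [[0.002,0.003,-0.009],[0,-0.065,0],0.65],
    [[0.003,0.003,-0.016],[0,-0.135,0],0.65],
    [[0.004,0.003,-0.023],[0,-0.204,0],0.65],
    [[0.006,0.003,-0.03],[0,-0.274,0],0.65],
    [[0.008,0.003,-0.037],[0,-0.344,0],0.65],
    [[0.014,0.003,-0.051],[0,-0.484,0],0.65],
    [[0.022,0.003,-0.063],[0,-0.623,0],0.65],
    [[0.031,0.003,-0.074],[0,-0.763,0],0.65],
    [[0.042,0.003,-0.084],[0,-0.902,0],0.65],
    [[0.054,0.003,-0.093],[0,-1.042,0],0.65],
    [[0.067,0.003,-0.099],[0,-1.182,0],0.65],
    [[0.074,0.003,-0.102],[0,-1.25,0],0.65],
    [[0.081,0.003,-0.104],[0,-1.321,0],0.65],
    [[0.084,0.003,-0.105],[0,-1.35,0],0.65],
    [[0.087,0.003,-0.105],[0,-1.374,0],0.65],
    [[0.087,0.003,-0.105],[0,-1.374,0],0.65],
    [[0.087,0.003,-0.105],[0,-1.374,0],0.65],
  ],
)

```text
time: 5.45
position: [0.4775, -0.0394, 0.1736]
eef_rot: [-0.697, -0.105, 0.103, 0.702]
wrist_force: [-2.4, 13.1, 4.0]
grip_width: 0.0301
```

```bash
python3 - <<'E'
from h import *
rel(arc(ISO,[194,197,199,194],.172))
cv2.imwrite('pics/t2.png',cv2.resize(manip.camera('top')[120:270,180:360],None,fx=3,fy=3,interpolation=3))
E
```

```text
now [ 0.4775 -0.0394  0.1736] yaw 106.9 w 0.03 F [-2.4 13.1  4. ] t 5.45
[-0.001, 0.002, 0.002] [-0.007, 0.051, 0.004]
[-0.001, 0.002, -0.003] [-0.007, -0.001, 0.005]
[-0.001, 0.002, -0.007] [-0.007, -0.036, 0.005]
[-0.001, 0.002, 0.002] [-0.007, 0.051, 0.004]
```

View pics/t2.png

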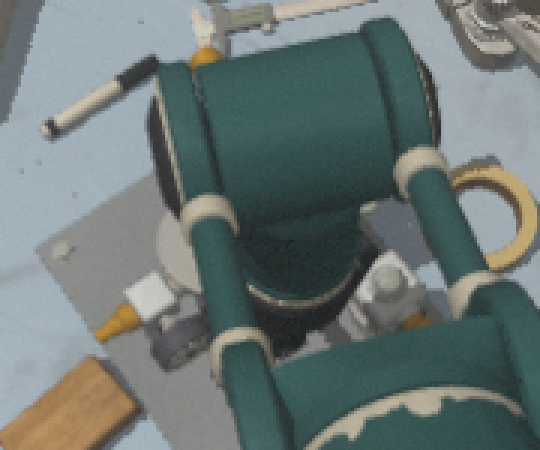

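The picture shows the arm covering the levers. With 13 N at the knob against 2 N of friction, the isolator is at its shut stop. I'll release and move to above the selector.

Call:
drive_tool(
  targets=[
    [[-0.001,0,0.002],[0,0.051,0],0.55],
    [[-0.001,0,0.002],[0,0.051,0],0.5],
    [[-0.001,-0.03,0.002],[0,0.051,0],0.5],
    [[-0.001,-0.07,0.002],[0,0.051,0],0.5],
    [[-0.001,-0.11,0.002],[0,0.051,0],0.5],
    [[-0.001,-0.11,0.002],[0,0.051,0],0.5],
  ],
)

```text
time: 6.1
position: [0.4796, -0.0395, 0.2911]
eef_rot: [-0.701, -0.092, 0.081, 0.703]
wrist_force: [0.3, -0.3, 0.1]
grip_width: 0.0428
```

```bash
python3 - <<'E'
from h import *
rel([(.6255,-.205,.284,14)])
E
```

```text
now [ 0.4796 -0.0395  0.2911] yaw 104.1 w 0.043 F [ 0.3 -0.3  0.1] t 6.1
[0.101, 0.008, -0.196] [-0.014, 1.572, 0.011]
```

Call:
drive_tool(
  targets=[
    [[0.101,0.008,-0.196],[-0.014,1.572,0.011],0.5],
    [[0.101,0.008,-0.196],[-0.014,1.572,0.011],0.5],
    [[0.101,0.008,-0.196],[-0.014,1.572,0.011],0.5],
    [[0.101,0.008,-0.196],[-0.014,1.572,0.011],0.5],
    [[0.101,0.008,-0.196],[-0.014,1.572,0.011],0.5],
    [[0.101,0.008,-0.196],[-0.014,1.572,0.011],0.5],
    [[0.101,0.008,-0.196],[-0.014,1.572,0.011],0.5],
    [[0.101,0.008,-0.196],[-0.014,1.572,0.011],0.5],
    [[0.101,0.008,-0.196],[-0.014,1.572,0.011],0.5],
    [[0.101,0.008,-0.196],[-0.014,1.572,0.011],0.5],
    [[0.101,0.008,-0.196],[-0.014,1.572,0.011],0.5],
    [[0.101,0.008,-0.196],[-0.014,1.572,0.011],0.5],
    [[0.101,0.008,-0.196],[-0.014,1.572,0.011],0.5],
    [[0.101,0.008,-0.196],[-0.014,1.572,0.011],0.5],
  ],
)

```text
time: 7.5
position: [0.6253, -0.2051, 0.2842]
eef_rot: [0.558, -0.435, 0.435, -0.558]
wrist_force: [-0.2, 0.2, -0.2]
grip_width: 0.0425
```

```bash
python3 - <<'E'
from h import *
rel([(.6255,-.205,.172,14)])
cv2.imwrite('pics/w2.png',manip.camera('wrist'));w=manip.calibration('wrist')
print(proj(w,[.6255,-.205,.207]),proj(w,[.6,-.104,.17]),'iso shut',proj(w,[*(ISO+.105*np.array([np.cos(np.radians(193.9)),np.sin(np.radians(193.9))])),.207]))
E
```

```text
now [ 0.6253 -0.2051  0.2842] yaw 14.1 w 0.042 F [-0.2  0.2 -0.2] t 7.5
[-0.0, 0.112, 0.0] [0.0, 0.002, 0.0]
[281.50696263 218.00702131] [281.3291151   83.11220663] iso shut [110.89573121 -94.35284725]
```

View pics/w2.png

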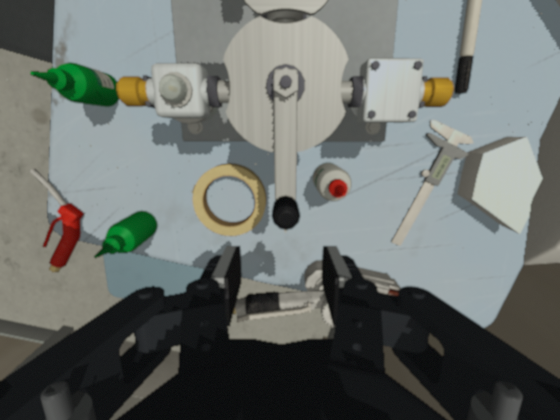

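The wrist view shows the selector knob at (285,212), within 3 mm of the prediction. The domed lubricator is on the left at (175,90) and the screw-topped filter on the right at (393,90). The white bottle with the red spout is at (333,182), well below finger height.

Call:
drive_tool(
  targets=[
    [[0,0.04,0.002],[0,0,0],0.5],
    [[0,0.08,0.002],[0,0,0],0.5],
    [[0,0.11,0.002],[0,0,0],0.5],
    [[0,0.11,0.002],[0,0,0],0.55],
    [[0,0.11,0.002],[0,0,0],0.6],
    [[0,0.11,0.002],[0,0,0],0.65],
    [[0,0.11,0.002],[0,0,0],0.65],
    [[0,0.11,0.002],[0,0,0],0.65],
  ],
)

```text
time: 8.35
position: [0.6285, -0.2051, 0.1767]
eef_rot: [-0.557, 0.433, -0.436, 0.558]
wrist_force: [-0.1, -0.4, -0.7]
grip_width: 0.0295
```

```bash
python3 - <<'E'
from h import *
rel(arc(SEL,[-80,-84,-92,-100,-108,-116,-124,-132,-140,-148,-156,-164,-169],.172))
E
```

```text
now [ 0.6285 -0.2051  0.1767] yaw 14.1 w 0.029 F [-0.1 -0.4 -0.7] t 8.35
[-0.0, 0.005, -0.011] [-0.003, 0.071, 0.002]
[-0.001, 0.005, -0.018] [-0.003, 0.141, 0.002]
[-0.004, 0.005, -0.032] [-0.003, 0.281, 0.002]
[-0.009, 0.005, -0.046] [-0.004, 0.421, 0.002]
[-0.016, 0.004, -0.059] [-0.004, 0.56, 0.002]
[-0.025, 0.004, -0.071] [-0.004, 0.7, 0.001]
[-0.035, 0.004, -0.081] [-0.004, 0.839, 0.001]
[-0.046, 0.004, -0.09] [-0.004, 0.979, 0.001]
[-0.059, 0.004, -0.097] [-0.004, 1.119, 0.001]
[-0.073, 0.004, -0.103] [-0.004, 1.258, 0.0]
[-0.087, 0.004, -0.106] [-0.004, 1.398, -0.0]
[-0.102, 0.004, -0.108] [-0.004, 1.538, -0.0]
[-0.111, 0.004, -0.108] [-0.004, 1.625, -0.001]
```

Call:
drive_tool(
  targets=[
    [[0,0.003,-0.006],[0,0.035,0],0.65],
    [[0,0.003,-0.011],[0,0.071,0],0.65],
    [[0,0.003,-0.015],[0,0.1,0],0.65],
    [[-0.001,0.003,-0.018],[0,0.141,0],0.65],
  ],
)

```text
time: 8.75
position: [0.6113, -0.2089, 0.1746]
eef_rot: [-0.524, 0.472, -0.476, 0.526]
wrist_force: [2.7, -1.4, 1.5]
grip_width: 0.0298
```

```bash
python3 - <<'E'
from h import *
rel(arc(SEL,[-92,-100,-108,-116,-124,-132,-140,-148,-156,-164,-169],.172))
E
```

```text
now [ 0.6113 -0.2089  0.1746] yaw 5.9 w 0.03 F [ 2.7 -1.4  1.5] t 8.75
[-0.002, 0.003, -0.015] [-0.006, 0.137, 0.003]
[-0.005, 0.002, -0.029] [-0.006, 0.277, 0.002]
[-0.01, 0.002, -0.043] [-0.006, 0.416, 0.002]
[-0.016, 0.002, -0.056] [-0.006, 0.556, 0.002]
[-0.025, 0.002, -0.068] [-0.007, 0.696, 0.001]
[-0.035, 0.002, -0.078] [-0.007, 0.835, 0.001]
[-0.047, 0.002, -0.087] [-0.007, 0.975, 0.0]
[-0.059, 0.002, -0.095] [-0.007, 1.115, -0.0]
[-0.073, 0.002, -0.1] [-0.007, 1.254, -0.001]
[-0.087, 0.002, -0.104] [-0.007, 1.394, -0.001]
[-0.096, 0.002, -0.105] [-0.007, 1.481, -0.002]
```

Call:
drive_tool(
  targets=[
    [[0,0.002,-0.008],[0,0.07,0],0.65],
    [[-0.002,0.002,-0.015],[0,0.137,0],0.65],
    [[-0.005,0.002,-0.029],[-0.003,0.277,0],0.65],
    [[-0.01,0.002,-0.043],[-0.003,0.416,0],0.65],
    [[-0.016,0.002,-0.056],[-0.004,0.556,0],0.65],
    [[-0.025,0.002,-0.068],[-0.005,0.696,0],0.65],
    [[-0.035,0.002,-0.078],[-0.006,0.835,0],0.65],
    [[-0.047,0.002,-0.087],[-0.007,0.975,0],0.65],
    [[-0.059,0.002,-0.095],[-0.007,1.115,0],0.65],
    [[-0.073,0.002,-0.1],[-0.007,1.254,0],0.65],
    [[-0.08,0.002,-0.102],[-0.007,1.32,0],0.65],
    [[-0.087,0.002,-0.104],[-0.007,1.394,0],0.65],
    [[-0.091,0.002,-0.105],[-0.007,1.43,0],0.65],
    [[-0.096,0.002,-0.105],[-0.007,1.481,0],0.65],
    [[-0.096,0.002,-0.105],[-0.007,1.481,0],0.65],
    [[-0.096,0.002,-0.105],[-0.007,1.481,0],0.65],
  ],
)

```text
time: 10.35
position: [0.4969, -0.1257, 0.1722]
eef_rot: [0.067, -0.703, 0.705, -0.068]
wrist_force: [-0.5, -4.9, 1.2]
grip_width: 0.0304
```

```bash
python3 - <<'E'
from h import *
rel(arc(SEL,[-166,-169,-171],.172))
E
```

```text
now [ 0.4969 -0.1257  0.1722] yaw -79.0 w 0.03 F [-0.5 -4.9  1.2] t 10.35
[-0.0, 0.0, 0.004] [-0.002, -0.053, -0.001]
[-0.0, 0.0, -0.002] [-0.002, -0.001, -0.001]
[-0.0, 0.0, -0.005] [-0.002, 0.034, -0.001]
```

Call:
drive_tool(
  targets=[
    [[0,0,-0.003],[0,0.02,0],0.65],
    [[0,0,-0.005],[0,0.03,0],0.65],
    [[0,0,-0.005],[0,0.03,0],0.65],
  ],
)

```text
time: 10.65
position: [0.4973, -0.1253, 0.1722]
eef_rot: [0.055, -0.701, 0.709, -0.059]
wrist_force: [6.2, -16.7, -8.2]
grip_width: 0.0294
```

Force rose to 17 N without motion, so the selector is at its stop. Releasing and lifting.

Call:
drive_tool(
  targets=[
    [[0,0,0.003],[0,-0.06,0],0.58],
    [[0,0,0.003],[0,-0.06,0],0.5],
    [[0,-0.03,0.003],[0,-0.06,0],0.5],
    [[0,-0.07,0.003],[0,-0.06,0],0.5],
    [[0,-0.12,0.003],[0,-0.06,0],0.5],
    [[0,-0.12,0.003],[0,-0.06,0],0.5],
  ],
)

```text
time: 11.25
position: [0.5008, -0.1276, 0.3008]
eef_rot: [0.071, -0.697, 0.709, -0.083]
wrist_force: [1.0, 0.2, 0.6]
grip_width: 0.0426
```

```bash
python3 - <<'E'
from h import *
rel([(.476,-.037,.285,104)])
cv2.imwrite('pics/w3.png',manip.camera('wrist'));w=manip.calibration('wrist')
print(manip.get_obs()['q'])
for P in ([.498,-.129,.207],[.476,-.037,.207]): print(proj(w,P))
E
```

```text
now [ 0.5008 -0.1276  0.3008] yaw -77.4 w 0.043 F [1.  0.2 0.6] t 11.25
[0.005, 0.014, -0.094] [0.023, 3.116, -0.028]
[-0.29232984 -0.0883485   1.86475881 -0.0083699   1.34795847  1.06081115]
[280.96469876 216.70232949]
[167.44067281 218.90473975]
```

View pics/w3.png

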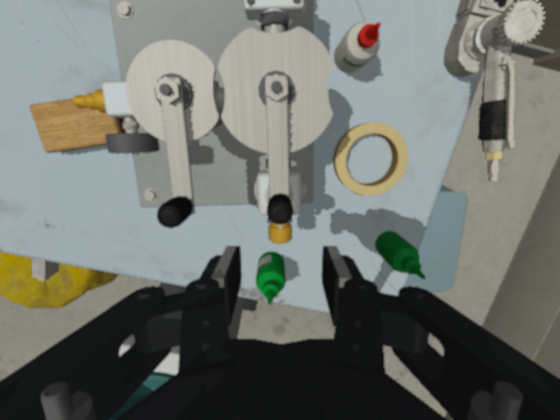

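The selector lever points over the domed unit (knob (280,208), nut (277,88)). The isolator knob is at (176,210), nut (170,90). Checking angles from these.

```bash
python3 - <<'E'
from h import *
w=manip.calibration('wrist')
for n,a,b in (('iso',(170,90),(177,208)),('sel',(277,88),(280,205))):
    A=atz(w,*a,.17);B=atz(w,*b,.207);d=B-A;print(n,A.round(4),B.round(4),np.degrees(np.arctan2(d[1],d[0]))%360,np.hypot(*d[:2]))
rel([(.477,-.042,.285,104)])
E
```

```text
iso [ 0.5785 -0.0134  0.17  ] [ 0.487  -0.0435  0.207 ] 198.21542523701166 0.0962920200837852
sel [ 0.6004 -0.1033  0.17  ] [ 0.5077 -0.126   0.207 ] 193.78407964450224 0.09546229584259099
now [ 0.4993 -0.1272  0.2972] yaw -77.4 w 0.043 F [ 0.3 -0.5 -0.2] t 11.3
[0.003, 0.011, -0.088] [0.017, 3.117, -0.024]
```

Call:
drive_tool(
  targets=[
    [[0,0,-0.02],[0,-0.15,0],0.5],
    [[0,0,-0.04],[0,-0.3,0],0.5],
    [[0,0,-0.06],[0,-0.45,0],0.5],
    [[0,0,-0.08],[0,-0.6,0],0.5],
    [[0.003,0,-0.088],[0,-0.75,0],0.5],
    [[0.003,0,-0.088],[0,-0.9,0],0.5],
    [[0.003,0,-0.088],[0,-1.05,0],0.5],
    [[0.003,0,-0.088],[0,-1.2,0],0.5],
    [[0.003,0,-0.088],[0,-1.35,0],0.5],
    [[0.003,0,-0.088],[0,-1.5,0],0.5],
    [[0.003,0,-0.088],[0,-1.65,0],0.5],
    [[0.003,0.005,-0.088],[0,-1.8,0],0.5],
    [[0.003,0.005,-0.088],[0,-1.95,0],0.5],
    [[0.003,0.005,-0.088],[0,-2.1,0],0.5],
    [[0.003,0.005,-0.088],[0,-2.25,0],0.5],
    [[0.003,0.005,-0.088],[0,-2.4,0],0.5],
    [[0.003,0.005,-0.088],[0,-2.55,0],0.5],
  ],
)

```text
time: 13.0
position: [0.4761, -0.0416, 0.2889]
eef_rot: [0.699, -0.125, 0.134, -0.692]
wrist_force: [-0.9, 0.4, -0.7]
grip_width: 0.0427
```

```bash
python3 - <<'E'
from h import *
rel([(.4775,-.0425,.285,106),(.4775,-.0425,.172,106)])
E
```

```text
now [ 0.4761 -0.0416  0.2889] yaw 69.0 w 0.043 F [-0.9  0.4 -0.7] t 13.0
[0.002, 0.004, -0.0] [0.012, -0.646, 0.012]
[0.0, 0.117, 0.001] [0.012, -0.646, 0.012]
```

Call:
drive_tool(
  targets=[
    [[0.002,0,0],[0,-0.15,0],0.5],
    [[0.002,0,0],[0,-0.3,0],0.5],
    [[0.002,0,0],[0,-0.45,0],0.5],
    [[0.002,0,0],[0,-0.6,0],0.5],
    [[0.002,0.01,0],[0.012,-0.646,0.012],0.5],
    [[0.001,0.04,0],[0.012,-0.646,0.012],0.5],
    [[0,0.08,0],[0.012,-0.646,0.012],0.5],
    [[0,0.115,0],[0.012,-0.646,0.012],0.5],
    [[0,0.115,0],[0.012,-0.646,0.012],0.55],
    [[0,0.115,0],[0.012,-0.646,0.012],0.6],
    [[0,0.115,0],[0.012,-0.646,0.012],0.65],
    [[0,0.115,0],[0.012,-0.646,0.012],0.65],
    [[0,0.115,0],[0.012,-0.646,0.012],0.65],
  ],
)

```text
time: 14.3
position: [0.475, -0.04, 0.1733]
eef_rot: [-0.698, -0.096, 0.1, 0.703]
wrist_force: [-4.4, 9.5, -7.3]
grip_width: 0.0299
```

```bash
python3 - <<'E'
from h import *
rel(arc(ISO,[190,186,178,170,162,154,146,138,130,122,114,106,101],.172))
E
```

```text
now [ 0.475  -0.04    0.1733] yaw 105.9 w 0.03 F [-4.4  9.5 -7.3] t 14.3
[0.002, 0.001, 0.01] [-0.007, 0.103, -0.004]
[0.003, 0.001, 0.017] [-0.007, 0.173, -0.004]
[0.007, 0.002, 0.031] [-0.007, 0.313, -0.005]
[0.012, 0.002, 0.045] [-0.006, 0.453, -0.005]
[0.02, 0.002, 0.057] [-0.006, 0.592, -0.006]
[0.029, 0.002, 0.069] [-0.006, 0.732, -0.006]
[0.039, 0.002, 0.079] [-0.005, 0.871, -0.007]
[0.051, 0.002, 0.088] [-0.005, 1.011, -0.007]
[0.064, 0.002, 0.095] [-0.004, 1.151, -0.007]
[0.078, 0.002, 0.1] [-0.004, 1.29, -0.008]
[0.092, 0.002, 0.103] [-0.003, 1.43, -0.008]
[0.107, 0.002, 0.104] [-0.003, 1.57, -0.009]
[0.116, 0.002, 0.103] [-0.002, 1.657, -0.009]
```

Call:
drive_tool(
  targets=[
    [[0.001,0,0.005],[0,0.05,0],0.65],
    [[0.002,0,0.01],[0,0.103,0],0.65],
    [[0.003,0,0.017],[0,0.173,0],0.65],
    [[0.005,0,0.024],[0,0.243,0],0.65],
    [[0.007,0,0.031],[0,0.313,0],0.65],
  ],
)

```text
time: 14.8
position: [0.4744, -0.0089, 0.1762]
eef_rot: [-0.706, 0.014, -0.013, 0.708]
wrist_force: [-1.0, -2.1, -1.0]
grip_width: 0.0298
```

```bash
python3 - <<'E'
from h import *
rel(arc(ISO,[170,162,154,146,138,130,122,114,106,101],.172))
E
```

```text
now [ 0.4744 -0.0089  0.1762] yaw 87.8 w 0.03 F [-1.  -2.1 -1. ] t 14.8
[-0.0, 0.004, 0.015] [-0.004, 0.136, -0.003]
[0.003, 0.004, 0.029] [-0.004, 0.276, -0.003]
[0.008, 0.004, 0.043] [-0.004, 0.416, -0.003]
[0.014, 0.004, 0.056] [-0.003, 0.555, -0.003]
[0.023, 0.004, 0.068] [-0.003, 0.695, -0.004]
[0.033, 0.004, 0.079] [-0.003, 0.834, -0.004]
[0.045, 0.004, 0.088] [-0.003, 0.974, -0.004]
[0.057, 0.004, 0.095] [-0.002, 1.114, -0.004]
[0.071, 0.004, 0.101] [-0.002, 1.253, -0.005]
[0.08, 0.004, 0.103] [-0.002, 1.341, -0.005]
```

Call:
drive_tool(
  targets=[
    [[0,0.002,0.008],[0,0.07,0],0.65],
    [[0,0.002,0.015],[0,0.136,0],0.65],
    [[0.003,0.002,0.029],[0,0.276,0],0.65],
    [[0.008,0.002,0.043],[0,0.416,0],0.65],
    [[0.014,0.002,0.056],[0,0.555,0],0.65],
    [[0.023,0.002,0.068],[0,0.695,0],0.65],
    [[0.033,0.002,0.079],[0,0.834,0],0.65],
    [[0.045,0.002,0.088],[0,0.974,0],0.65],
    [[0.057,0.002,0.095],[0,1.114,0],0.65],
    [[0.064,0.002,0.098],[0,1.18,0],0.65],
    [[0.071,0.002,0.101],[0,1.253,0],0.65],
    [[0.075,0.002,0.102],[0,1.3,0],0.65],
    [[0.08,0.002,0.103],[0,1.341,0],0.65],
    [[0.08,0.002,0.103],[0,1.341,0],0.65],
    [[0.08,0.002,0.103],[0,1.341,0],0.65],
  ],
)

```text
time: 16.3
position: [0.5579, 0.0912, 0.1771]
eef_rot: [-0.545, 0.452, -0.448, 0.546]
wrist_force: [-5.7, -1.3, 2.9]
grip_width: 0.0301
```

```bash
python3 - <<'E'
from h import *
rel(arc(ISO,[104,101,99],.172))
E
```

```text
now [0.5579 0.0912 0.1771] yaw 11.0 w 0.03 F [-5.7 -1.3  2.9] t 16.3
[0.0, 0.005, -0.005] [0.002, -0.053, -0.005]
[0.0, 0.005, 0.0] [0.002, -0.001, -0.005]
[0.0, 0.005, 0.004] [0.002, 0.034, -0.005]
```

Call:
drive_tool(
  targets=[
    [[0,0.001,0.002],[0,0.015,0],0.65],
    [[0,0.001,0.004],[0,0.03,0],0.65],
    [[0,0.001,0.005],[0,0.03,0],0.65],
    [[0,0.001,0.005],[0,0.03,0],0.65],
  ],
)

```text
time: 16.7
position: [0.558, 0.0909, 0.1769]
eef_rot: [0.541, -0.462, 0.454, -0.536]
wrist_force: [-15.8, -4.5, 5.0]
grip_width: 0.0298
```

Force rose to 16 N with no motion, so the isolator is at its open stop. Releasing, lifting and looking.

Call:
drive_tool(
  targets=[
    [[0,0,-0.003],[0,-0.05,0],0.58],
    [[0,0,-0.003],[0,-0.05,0],0.5],
    [[0,-0.03,-0.003],[0,-0.05,0],0.5],
    [[0,-0.07,-0.003],[0,-0.05,0],0.5],
    [[0,-0.12,-0.003],[0,-0.05,0],0.5],
    [[0.0,-0.14,-0.04],[0,-0.05,0],0.5],
    [[0.0,-0.15,-0.08],[0,-0.05,0],0.5],
    [[-0.04,-0.15,-0.12],[0,-0.05,0],0.5],
    [[-0.08,-0.15,-0.12],[0,-0.05,0],0.5],
    [[-0.12,-0.15,-0.12],[0,-0.05,0],0.5],
    [[-0.16,-0.15,-0.12],[0,-0.05,0],0.5],
    [[-0.2,-0.15,-0.12],[0,-0.05,0],0.5],
    [[-0.25,-0.15,-0.12],[0,-0.05,0],0.5],
    [[-0.25,-0.15,-0.12],[0,-0.05,0],0.5],
    [[-0.25,-0.15,-0.12],[0,-0.05,0],0.5],
  ],
)

```text
time: 18.2
position: [0.4017, 0.3195, 0.331]
eef_rot: [0.552, -0.448, 0.44, -0.548]
wrist_force: [-0.3, -1.1, -0.2]
grip_width: 0.0428
```

```bash
python3 - <<'E'
from h import *
a=manip.camera('top');b=manip.camera('side')
A=cv2.resize(a[130:280,170:350],None,fx=2.2,fy=2.2,interpolation=3)
B=cv2.resize(b[150:370,230:410],None,fx=2.2,fy=2.2,interpolation=3)
H=max(A.shape[0],B.shape[0]);pad=lambda i:cv2.copyMakeBorder(i,0,H-i.shape[0],0,0,0)
cv2.imwrite('pics/end.png',np.hstack([pad(A),pad(B)]))
t=manip.calibration('top');s=manip.calibration('side')
def show(c,P,x0,y0,dx): p=proj(c,P);return [((p[0]-x0)*2.2+dx).round(),((p[1]-y0)*2.2).round()]
u=np.array([np.cos(YAW),np.sin(YAW)]);v=np.array([-u[1],u[0]])
for n,P in(('sel',SEL-.105*u),('iso',ISO+.105*v)):
    P=[*P,.207];print(n,show(t,P,170,130,0),show(s,P,230,150,A.shape[1]))
rel([])
E
```

```text
sel [np.float64(312.0), np.float64(163.0)] [np.float64(523.0), np.float64(186.0)]
iso [np.float64(89.0), np.float64(192.0)] [np.float64(518.0), np.float64(7.0)]
now [0.4021 0.3178 0.3305] yaw 12.1 w 0.043 F [ 1.5 -0.3  0.7] t 18.3
```

View pics/end.png

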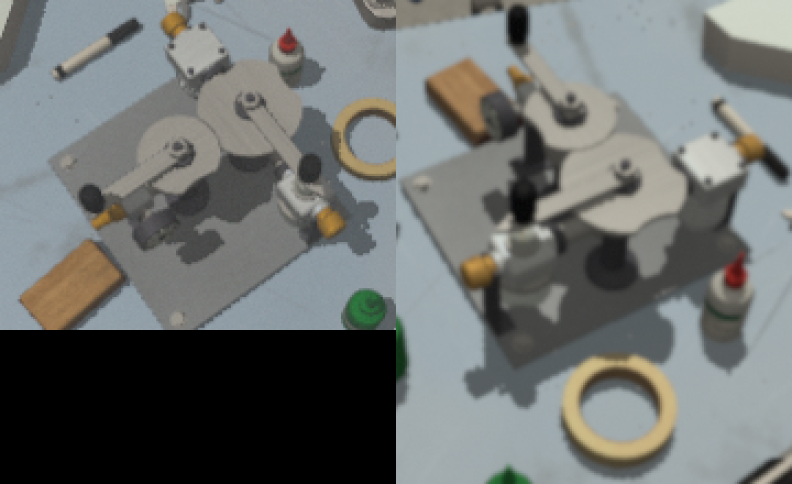

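The end picture has the selector knob top at (312,159) and (523,184), and the isolator knob top at (89,190) and (517,8). These are within about 4 enlarged pixels (roughly 4 mm) of the exact target positions. The bottle stands, and the block and tape are in place. Handing in.

```bash
python3 -c "
from plant import manip
print(manip.hand_in())"
```

```text
the job is handed in; nothing more can be done
None
```

The lubricator branch is in service and I handed the job in at about 18 s of the 70 s allowed. Holding each knob loosely between the fingers, I:
1. Turned the isolator to its shut stop.
2. Swung the selector to its -x stop, over the domed lubricator.
3. Turned the isolator back to its open stop.

I then let go and moved the arm clear.

**Levers:** each stop showed as 13–17 N at the wrist against about 2 N of friction. In the final top and side pictures both knobs sit within about 4 mm of where they should be, inside the 12 mm and 7° limits.

**Loose items:** the white bottle is upright, and the block and tape roll look unmoved. I judged those by eye and did not measure them.

**Disagreement:** with the isolator shut, the wrist picture put its lever about 3–4° past the nominal shut position. The contact force showed it at the stop and the interlock let the selector go, so I took this as measurement error.

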